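# Walk the bonding nest round and seat it on the keyed fence

## Task

Set the loose aluminium bonding nest against the steel locating fence that is screwed to the bench. Push it round at its corners with the fingertips, always flat on the bench and never picked up, until its slotted face looks at the fence; then slide it straight home so that its slot is on the fence's key and the whole slotted face sits flush against the fence. Leave the things lying round it where they are.

Things in the scene. Friction and masses are not known exactly. Their poses are not given: they have to be found in the camera images.
- nest: Loose aluminium block, 92 (its x) x 116 (its y) x 36 mm high, about 0.9 kg, rubber-lined shallow pocket on top. Origin: centre of the underside, z up. Its +x face (116 mm long) is the slotted face: upright slot in the middle, 24 wide, 24 deep, open at top and bottom, mouth rounded out to 40 wide. The other three sides are plain and upright. Friction on the bench about 0.5 to 0.7.
- slot_mouth (a point): Middle of the slot's mouth: on the nest's slotted (+x) face plane, 46 mm from the nest's origin, 18 mm above its underside; axes as the nest's.
- face_left (a point): Point on the nest's slotted face, 50 mm to +y of the slot's middle, 18 mm above the underside.
- face_right (a point): Point on the nest's slotted face, 50 mm to -y of the slot's middle, 18 mm above the underside.
- fence: Steel angle fixed to the bench: wall 140 (its y) x 16 x 30 mm high, screwed foot behind it (to 49 mm behind the face). Origin: on the bench, in the face plane, mid-length; +x points out of the face. A dark round-nosed key at the middle, 18 wide, 26 high, stands 18 mm out. Seated: nest's +x opposes fence's +x, nest's origin 46 mm in front of the face.
- tape_amber: Roll of amber film tape, 84 mm across, 19 mm high, lying flat on the bench; bystander. Origin: centre of its underside.
- marker: Marker pen, 132 mm long (along its x), 13 mm thick, lying on the bench; bystander. Origin: centre of its underside.
- nut_plate: Steel T-nut plate, 14 x 40 (along its y) x 8 mm high, lying flat; bystander. Origin: centre of its underside.
- t_bracket: Die-cast corner bracket, 36 x 38 x 36 mm high; bystander. Origin: centre of its underside.
- loupe: Black magnifier loupe, 42 mm across, 40 mm high; bystander. Origin: centre of its underside.
- hex_key: Hex key, 35 x 93 mm (long along its y), 6 mm thick; bystander. Origin: centre of its underside.
- gauge_block: Aluminium alignment block with two pins, 36 x 80 (along its y) x 32 mm high; bystander. Origin: centre of its underside.
- bond_fixture: Bonding fixture screwed down on the far side of the bench, an obstacle: base plate 110 (along x) x 160 mm, 10 mm high, reaching 55 mm either way in x and from 46 mm to -y to 114 mm to +y of its origin (on the bench); a red handle sticks out to 113 mm to -y, 54 to 76 mm up. The bench top itself ends at about x = 0.33 (near edge) and y = -0.37 (right edge).

How it is judged:
By the outcome, as a careful person would: the job done as asked, in the order asked, and still so for the second after the job is handed in, with the robot touching nothing.
It also fails if it takes over 67 s, if anything falls off the work surface, if the arm or the gripper's body presses on something with over 40 N, if the wrist force passes 120 N, or if a joint passes its speed limit or range.

## Robot

A 6-joint arm with a two-finger parallel gripper is mounted at the origin on a cart in front of the work surface, level with it; the furniture and walls round the work are solid. World frame = base frame: x ahead of the robot, y to its left, z up, the work surface at z = 0. Lengths are in mm, angles in rad, forces in N, time in s.
With the tool pointing down it reaches from about 400 to 925 mm from the base axis. Payload 12.5 kg.
Tool frame: the origin (TCP) lies on the mounting face of the last link; the fingertips stand 190 mm ahead of it and the grasp point (between the pads) lies 171 mm ahead of it; x points along the fingers, y is the direction in which the jaws open and shut, and the axes are right-handed (so a half turn about x gives the same grasp; the last joint's range is limited). The gripper opens to 95 mm and grips with 3 to 60 N. Pads are 20 mm wide; open, the fingers measure 119 mm over their backs; the gripper's body (75 mm by 180 mm) begins 59 mm behind the grasp point.
Start: joints at [-1.451, 0.491, 1.559, -0, 1.092, -0.106], TCP at [139.949, -609.13, 404.761] pointing down, gripper open.
Joint ranges: [-3.1, 3.1], [-0.84, 2.19], [0.05, 2.79], [-1.13, 4.28], [0.06, 2.93], [-2.69, 2.69]. Speed limits (rad/s): [2.22, 2.22, 2.79, 3.14, 3.14, 3.14].

## Interface

Orientations are given as [roll, pitch, yaw] about the fixed x, y, z axes, in that order (R = Rz(yaw) Ry(pitch) Rx(roll)).
In Python, from cell import env, eyes gives the robot as it stands. The module is installed in compiled form; this text tells all that it offers.
- The arm moves only by the tool jog_arm, never from a script. Its argument "deltas" is one flat list of numbers, 7 for each row, row after row: the shift along the tool's x, y, z in mm, then the turn, a rotation vector about the tool's x, y, z in rad, then the opening, from 0 (shut) to 1 (fully open). A call has 1 to 10 rows; each row shifts and turns the pose as measured when the row begins, along the tool's axes as they then stand; what a row does not reach is not made up. A row lasts 1/8 s, in which the tool goes at most 62.5 mm and 10.7 degrees, less where a joint would pass 70% of its speed; a pose out of reach is approached as far as the arm can. A call is refused whole if a number of a shift passes 62.5 or a number of a turn 0.188, either way. A call with a gripper value outside its range is refused whole. The fingers move at their own pace and stop on an object; the grip force is fixed at half the most. Time passes only in rows, so rows that do not move let the fingers close. It gives the time, the measured TCP pose, the force and the opening at its end, in the units of the state.
- env.state(): the state, without advancing time (a new reading comes with each control period).
- eyes.read_camera(name): name is "scene" or "top" or "wrist"; returns a dict with "image" (400x640x3 uint8, red, green, blue), "fovy" (degrees; the focal length in pixels is half the picture's height over the tangent of half this angle, whatever the lens; pixels are square), "cx", "cy" (the principal point, pixels), "world_from_camera" (4x4, takes a point from camera to world coordinates). Camera axes: x right, y up, looking along -z (the intrinsics and any distortion apply to the point x, -y, -z); pixel columns grow to the right and rows downward; lengths in mm; the calibration is good to about 2 mm. A picture is of the moment at which its call begins. There is no depth.
- env.job_done(): hands the job in, once; it reports no verdict.
The state is a dict: "t": time; "joints": joint angles; "qvel": joint speeds; "tau": joint torques, N m; "eef_pos": TCP position; "tcp_rot": TCP orientation; "ft_force": force on the tool from outside, world axes, zero at the start; "moment": the same for the moment, N m; "opening": opening from 0.0 (shut) to 1.0 (fully open).
Only numpy, scipy, OpenCV 4.12 (cv2) and the standard library are available. Lean on these libraries where they do the work, as an engineer would, in place of code of your own. Each camera call takes 0.05 s, during which the arm holds its last target.

## Working session

There is one attempt and no reset: what is moved stays moved. The work goes in short steps, Python scripts to look and compute and a tool call to move; the robot and the scene stay as the last step left them, time stands still between calls to the robot, and variables do not carry over. Pictures are saved under pics/ and viewed, and the job is handed in when it is done.

Besides the shell and the picture viewer there is one more tool, called after "Call:" as name(argument=value, ...) on one line, values as JSON. jog_arm: Moves the arm, as the interface text tells. Its arguments: {"type":"object","properties":{"deltas":{"type":"array","items":{"type":"number"}}},"required":["deltas"]}

```bash
mkdir -p pics
python3 - <<'E'
from cell import env, eyes
import cv2,numpy as np,pickle
s=env.state();print(s)
for n in ["scene","top","wrist"]:
    c=eyes.read_camera(n);cv2.imwrite(f"pics/{n}0.png",c["image"][:,:,::-1]);pickle.dump(c,open(f"pics/{n}0.pkl","wb"))
    print(n,[ (k,np.round(v,3)) for k,v in c.items() if k!="image"])
E
```

```text
{'t': 0.0, 'joints': array([-1.45061758e+00,  4.91516400e-01,  1.55949943e+00,  1.53458064e-06,
        1.09168918e+00, -1.05608685e-01]), 'qvel': array([ 0.00119231, -0.00040083,  0.00176873,  0.0003405 , -0.0001088 ,
        0.00021136]), 'tau': array([-6.88148521e-04, -6.12652016e+01, -2.58184129e+01,  6.91295508e-02,
        4.83474950e-02, -8.56953011e-05]), 'eef_pos': array([ 139.93133416, -609.0761039 ,  404.17123563]), 'tcp_rot': array([-1.67762856,  1.56968398,  1.68975082]), 'ft_force': array([-0.10158691, -0.57996347,  0.16853251]), 'moment': array([ 0.05782203,  0.05958016, -0.02429736]), 'opening': 0.9998277572570651}
scene [('fovy', np.float64(44.599)), ('cx', np.float64(332.597)), ('cy', np.float64(195.776)), ('world_from_camera', array([[-8.27000e-01,  4.30000e-01, -3.61000e-01,  8.81730e+01],
       [-5.62000e-01, -6.29000e-01,  5.37000e-01,  6.32825e+02],
       [ 4.00000e-03,  6.47000e-01,  7.62000e-01,  1.02153e+03],
       [ 0.00000e+00,  0.00000e+00,  0.00000e+00,  1.00000e+00]]))]
top [('fovy', np.float64(44.915)), ('cx', np.float64(323.551)), ('cy', np.float64(200.065)), ('world_from_camera', array([[-1.000000e-02,  9.810000e-01, -1.940000e-01,  3.231990e+02],
       [-1.000000e+00, -9.000000e-03,  4.000000e-03, -3.263500e+01],
       [ 2.000000e-03,  1.940000e-01,  9.810000e-01,  1.315631e+03],
       [ 0.000000e+00,  0.000000e+00,  0.000000e+00,  1.000000e+00]]))]
wrist [('fovy', np.float64(58.846)), ('cx', np.float64(322.102)), ('cy', np.float64(195.141)), ('world_from_camera', array([[ 2.24000e-01,  9.48000e-01,  2.28000e-01,  2.04122e+02],
       [-9.75000e-01,  2.18000e-01,  5.10000e-02, -5.92629e+02],
       [-2.00000e-03, -2.34000e-01,  9.72000e-01,  3.83876e+02],
       [ 0.00000e+00,  0.00000e+00,  0.00000e+00,  1.00000e+00]]))]
```

View pics/scene0.png

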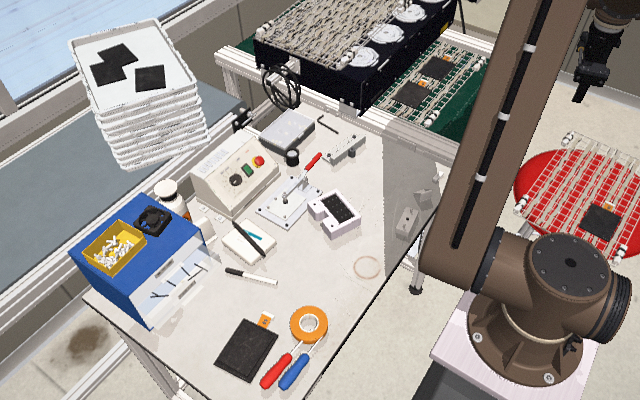

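View pics/top0.png

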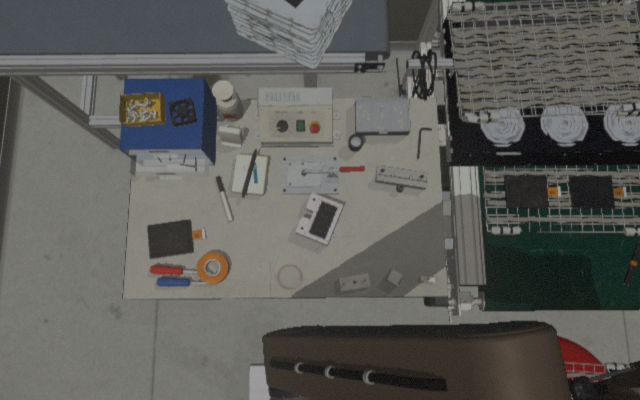

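View pics/wrist0.png

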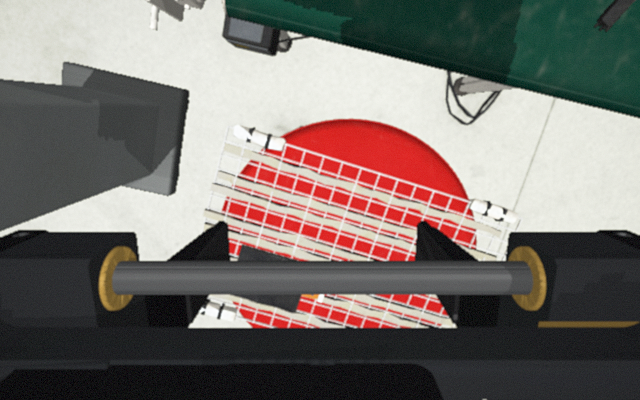

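Run:
```python
import cv2
a=cv2.imread("pics/top0.png")[110:310,230:460];cv2.imwrite("pics/top0z.png",cv2.resize(a,None,fx=3,fy=3,interpolation=cv2.INTER_CUBIC)[:600])
a=cv2.imread("pics/scene0.png")[100:300,240:450];cv2.imwrite("pics/scene0z.png",cv2.resize(a,None,fx=3,fy=3,interpolation=cv2.INTER_CUBIC)[:600])
```

```text
(no output)
```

View pics/top0z.png

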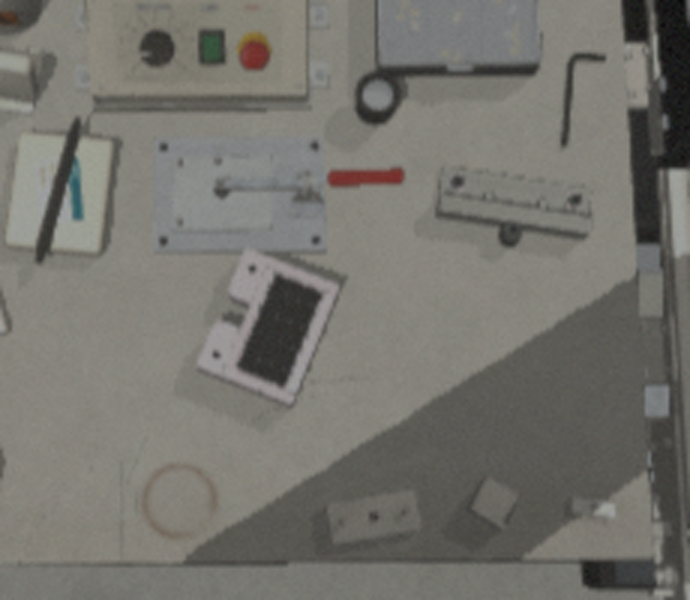

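View pics/scene0z.png

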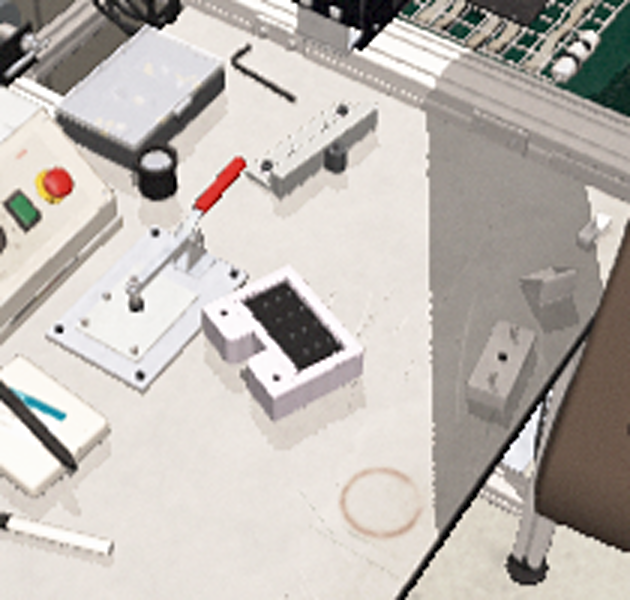

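```bash
cat > h.py <<'E'
import numpy as np,cv2,pickle
from scipy.spatial.transform import Rotation as Ro
def cast(c,px,z):
    px=np.atleast_2d(np.asarray(px,float)); f=200/np.tan(np.radians(c["fovy"])/2)
    d=np.c_[(px[:,0]-c["cx"])/f,-(px[:,1]-c["cy"])/f,-np.ones(len(px))]
    T=np.asarray(c["world_from_camera"]); w=d@T[:3,:3].T; o=T[:3,3]
    return o+w*((z-o[2])/w[:,2])[:,None]
def proj(c,P):
    P=np.atleast_2d(P);T=np.linalg.inv(c["world_from_camera"]);q=P@T[:3,:3].T+T[:3,3]
    f=200/np.tan(np.radians(c["fovy"])/2)
    return np.c_[c["cx"]+f*q[:,0]/-q[:,2],c["cy"]-f*q[:,1]/-q[:,2]]
def snap(n,tag):
    from cell import eyes
    c=eyes.read_camera(n);cv2.imwrite(f"pics/{tag}.png",np.ascontiguousarray(c["image"][:,:,::-1]));pickle.dump(c,open(f"pics/{tag}.pkl","wb"));return c
def load(tag): return pickle.load(open(f"pics/{tag}.pkl","rb"))
def R(s): return Ro.from_euler("xyz",s["tcp_rot"]).as_matrix()
E
python3 - <<'E'
from h import *
from cell import env
s=env.state();print(R(s).round(3))
t=load("top0");sc=load("scene0")
Z=lambda pts:[(230+x/3,110+y/3) for x,y in pts]
S=lambda pts:[(240+x/3,100+y/3) for x,y in pts]
print("nest top z36 topcam",cast(t,Z([(248,250),(345,277),(293,403),(199,366)]),36).round(0)[:,:2].tolist())
print("nest scene z36",cast(sc,S([(202,320),(290,266),(363,350),(275,402)]),36).round(0)[:,:2].tolist())
print("fence top: wall L,R front top",cast(t,Z([(438,205),(592,228)]),30).round(0)[:,:2].tolist())
print("fence scene",cast(sc,S([(272,183),(378,112)]),30).round(0)[:,:2].tolist())
print("fixture topcam",cast(t,Z([(153,138),(325,136),(327,250),(154,252)]),10).round(0)[:,:2].tolist())
print("fixture scene",cast(sc,S([(48,328),(150,228),(245,283),(140,380)]),10).round(0)[:,:2].tolist())
E
```

```text
[[-0.     0.224 -0.975]
 [ 0.001 -0.975 -0.224]
 [-1.    -0.001 -0.   ]]
nest top z36 topcam [[596.0, -8.0], [570.0, -95.0], [457.0, -47.0], [491.0, 36.0]]
nest scene z36 [[589.0, 6.0], [560.0, -89.0], [456.0, -45.0], [487.0, 42.0]]
fence top: wall L,R front top [[637.0, -182.0], [614.0, -321.0]]
fence scene [[636.0, -170.0], [604.0, -311.0]]
fixture topcam [[709.0, 80.0], [709.0, -80.0], [600.0, -80.0], [600.0, 79.0]]
fixture scene [[709.0, 74.0], [708.0, -73.0], [595.0, -68.0], [607.0, 73.0]]
```

Call:
jog_arm(deltas=[-4,-42,-45,0,0,0,0,-4,-42,-45,0,0,0,0,-4,-42,-45,0,0,0,0,-4,-42,-45,0,0,0,0,-4,-42,-45,0,0,0,0,-4,-42,-45,0,0,0,0,-4,-42,-45,0,0,0,0,-4,-42,-45,0,0,0,0,-4,-42,-45,0,0,0,0])

```text
t: 1.27
eef_pos: [453.2, -144.7, 440.0]
tcp_rot: [-2.017, 1.569, 1.343]
ft_force: [0.6, -0.5, -0.1]
opening: 0.108
```

Run:
```python
from h import *
from cell import env
c=snap("wrist","w1");t=snap("top","t1")
s=env.state();print(R(s).round(3),s["eef_pos"],s["t"],s["opening"])
```

```text
[[ 0.001  0.222 -0.975]
 [ 0.003 -0.975 -0.222]
 [-1.    -0.002 -0.002]] [ 454.40682791 -142.4806495   440.04526719] 1.375 0.03543979664842819
```

View pics/w1.png

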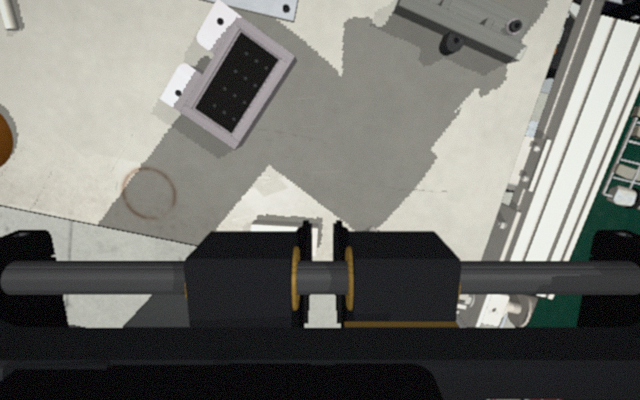

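```bash
cat >> h.py <<'E'
def zoom(tag,x,y,w,h,k):
    a=cv2.imread(f"pics/{tag}.png")[y:y+h,x:x+w]
    cv2.imwrite(f"pics/{tag}z.png",cv2.resize(a,None,fx=k,fy=k,interpolation=cv2.INTER_CUBIC))
E
python3 - <<'E'
from h import *
zoom("w1",150,0,400,155,2)
E
```

```text
(no output)
```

View pics/w1z.png

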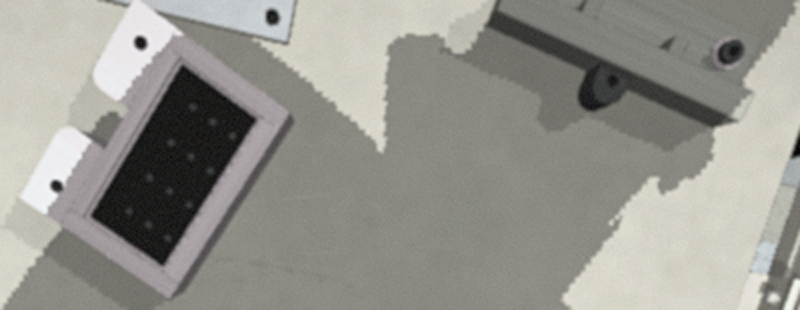

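Run:
```python
from h import *
c=load("w1");Z=lambda p:[(150+x/2,y/2) for x,y in p]
n=cast(c,Z([(135,0),(293,113),(172,298),(20,198)]),36)[:,:2];print(n.round(1).tolist(),n.mean(0),[np.linalg.norm(n[i]-n[i-1]).round(1) for i in range(4)])
d=(n[3]-n[0]);print("yaw",np.degrees(np.arctan2(-d[0],d[1])))
f=cast(c,Z([(495,19),(726,121)]),30)[:,:2];d=f[1]-f[0];print(f.round(1).tolist(),f.mean(0),np.linalg.norm(d),np.degrees(np.arctan2(d[1],d[0])))
print("key top",cast(c,Z([(604,82)]),26)[:,:2])
print("fixture",cast(c,Z([(290,42)]),10)[:,:2])
```

```text
[[597.9, -4.5], [563.5, -90.8], [457.4, -45.9], [491.6, 40.2]] [527.59600602 -25.23456325] [np.float64(115.3), np.float64(92.9), np.float64(115.3), np.float64(92.6)]
yaw 67.18668233527242
[[629.6, -180.3], [608.9, -309.7]] [ 619.25075078 -245.01409939] 131.03088241648413 -99.1028414906881
key top [[ 614.22226817 -243.67984622]]
fixture [[601.04164124 -79.59122181]]
```

Call:
jog_arm(deltas=[0,-33,-44.5,0,0,0,0,0,-33,-44.5,0,0,0,0,0,-33,-44.5,0,0,0,0,0,-33,-44.5,0,0,0,0,50,0,0,0,0,0,0,50,0,0,0,0,0,0,50,0,0,0,0,0,0])

```text
t: 2.25
eef_pos: [603.8, 29.3, 288.9]
tcp_rot: [3.051, 1.563, 0.133]
ft_force: [0.7, 0.8, -0.4]
opening: 0.006
```

Run:
```python
from h import *
from cell import env
c=snap("wrist","w2");c=snap("scene","s2")
s=env.state();print(R(s).round(3),s["eef_pos"],s["t"],s["joints"].round(2))
zoom("s2",240,100,210,200,3)
```

```text
[[-0.001  0.222 -0.975]
 [ 0.002 -0.975 -0.222]
 [-1.    -0.002  0.001]] [602.9545074   29.10819243 285.64480753] 2.35 [-0.06  0.6   1.73  0.    0.81  1.28]
```

View pics/s2z.png

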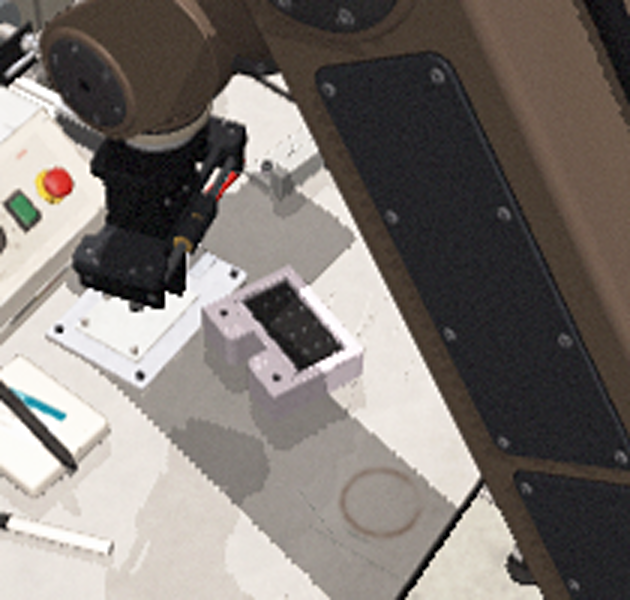

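View pics/w2.png

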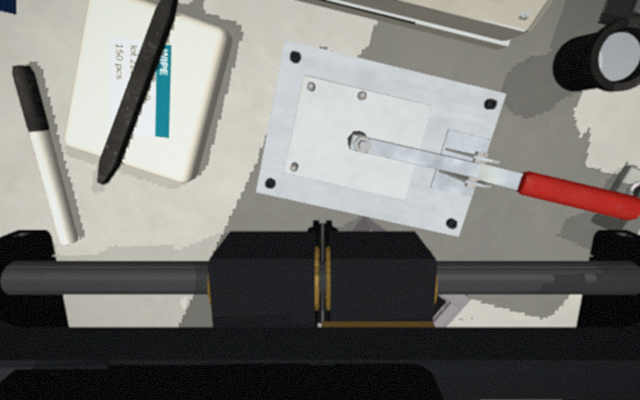

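Call:
jog_arm(deltas=[0,0,6,0.187,0,0,0,0,0,0,0.187,0,0,0,40,0,0,0,0,0,0,38,0,0,0,0,0,0,0,0,0,0,0,0,0])

```text
t: 2.98
eef_pos: [599.6, 25.0, 215.4]
tcp_rot: [-2.867, 1.564, 0.112]
ft_force: [0.5, -0.5, 0.7]
opening: 0.006
```

Run:
```python
from h import *
from cell import env
s=env.state();print(R(s).round(3),s["eef_pos"],s["t"],s["ft_force"])
c=snap("scene","s3");zoom("s3",240,100,210,200,3)
```

```text
[[ 0.007 -0.161 -0.987]
 [ 0.001 -0.987  0.161]
 [-1.    -0.002 -0.007]] [599.62009045  25.01547401 215.41715871] 2.975 [ 0.54263798 -0.47702079  0.74137005]
```

View pics/s3z.png

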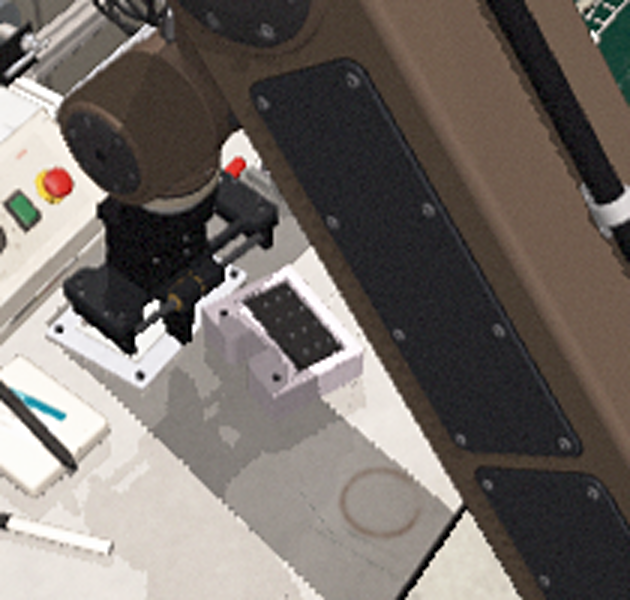

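Call:
jog_arm(deltas=[9,0,0,0,0,0,0,0,9,-1.5,0,0,0,0,0,9,-1.5,0,0,0,0,0,9,-1.5,0,0,0,0,0,9,-1.5,0,0,0,0,0,9,-1.5,0,0,0,0,0,9,-1.5,0,0,0,0,0,9,-1.5,0,0,0,0])

```text
t: 4.03
eef_pos: [601.5, -43.3, 212.6]
tcp_rot: [-2.939, 1.554, 0.041]
ft_force: [0.8, 3.4, -0.8]
opening: 0.006
```

Run:
```python
from h import *
from cell import env
s=env.state();print(R(s).round(3),s["eef_pos"],s["t"],s["ft_force"])
c=snap("scene","s4");zoom("s4",240,100,210,200,3)
```

```text
[[ 0.017 -0.161 -0.987]
 [ 0.001 -0.987  0.161]
 [-1.    -0.003 -0.016]] [601.45471485 -43.30616247 212.56297624] 4.025 [ 0.84411773  3.37692984 -0.76972544]
```

View pics/s4z.png

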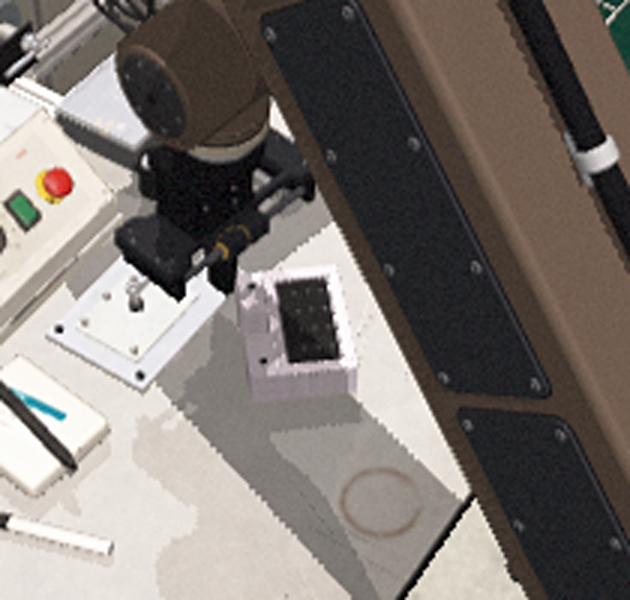

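```bash
cat >> h.py <<'E'
def nest(c,px,face):
    # px 4 top corners (full-image px) in order; face=(i,j): i=+y end, j=-y end of the slotted face
    n=cast(c,px,36)[:,:2];d=n[face[0]]-n[face[1]]
    print("corners",n.round(0).tolist(),"c",n.mean(0).round(1),"yaw",np.degrees(np.arctan2(-d[0],d[1])).round(1))
E
python3 - <<'E'
from h import *
nest(load("s4"),[(240+x/3,100+y/3) for x,y in [(238,275),(338,267),(356,365),(252,375)]],(3,0))
E
```

```text
corners [[593.0, -54.0], [524.0, -112.0], [452.0, -28.0], [519.0, 30.0]] c [522.1 -41. ] yaw 41.2
```

Call:
jog_arm(deltas=[4,9.3,1,0,-0.017,0,0,0,9.3,1,0,0,0,0,0,9.3,1,0,0,0,0,0,9.3,1,0,0,0,0,0,9.3,1,0,0,0,0])

```text
t: 4.7
eef_pos: [589.7, -91.5, 209.5]
tcp_rot: [-2.486, 1.565, 0.494]
ft_force: [2.5, 1.8, -0.6]
opening: 0.004
```

Run:
```python
from h import *
from cell import env
s=env.state();print(R(s).round(3),s["eef_pos"],s["t"],s["ft_force"])
c=snap("scene","s5");zoom("s5",240,100,210,200,3)
```

```text
[[ 0.005 -0.161 -0.987]
 [ 0.003 -0.987  0.161]
 [-1.    -0.003 -0.004]] [589.65709319 -91.45108546 209.54093723] 4.7 [ 2.52293389  1.77408965 -0.553788  ]
```

View pics/s5z.png

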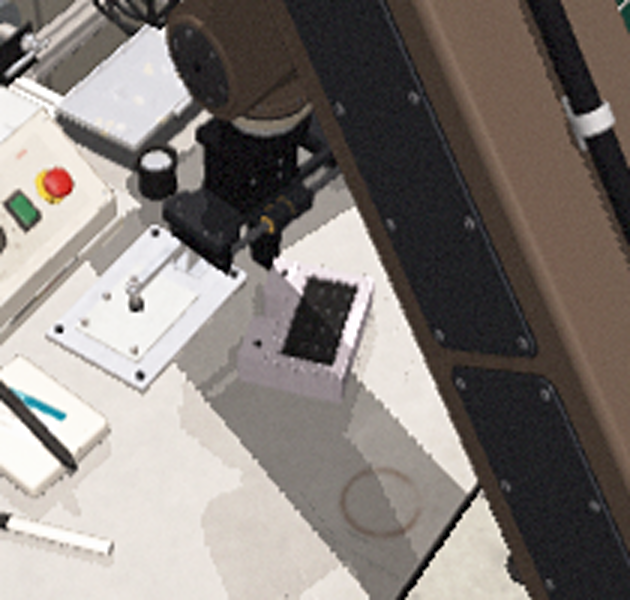

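Run:
```python
from h import *
nest(load("s5"),[(240+x/3,100+y/3) for x,y in [(273,261),(375,277),(342,381),(239,360)]],(3,0))
```

```text
corners [[576.0, -85.0], [491.0, -121.0], [453.0, -7.0], [537.0, 23.0]] c [514.4 -47.4] yaw 19.9
```

Call:
jog_arm(deltas=[-45,0,-3,0,0,0,0,0,-40,30,0,0,0,0,0,-40,30,0,0,0,0,0,-40,30,0,0,0,0,0,0,0,0,0,0,0])

```text
t: 5.38
eef_pos: [520.1, 40.9, 255.5]
tcp_rot: [-2.243, 1.568, 0.733]
ft_force: [0.1, -0.5, 1.2]
opening: 0.006
```

Run:
```python
from h import *
from cell import env
c=snap("wrist","w6");c=snap("scene","s6");zoom("s6",240,100,210,200,3)
s=env.state();print(R(s).round(3),s["eef_pos"],s["t"],s["ft_force"])
```

```text
[[ 0.004 -0.167 -0.986]
 [ 0.002 -0.986  0.167]
 [-1.    -0.002 -0.004]] [521.74353608  38.96923083 255.49470793] 5.475 [ 0.1277633  -0.69886486 -0.83174822]
```

View pics/s6z.png

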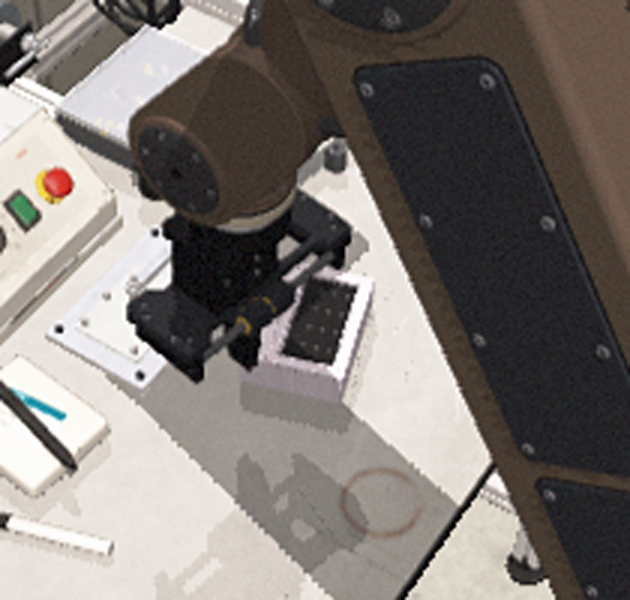

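View pics/w6.png

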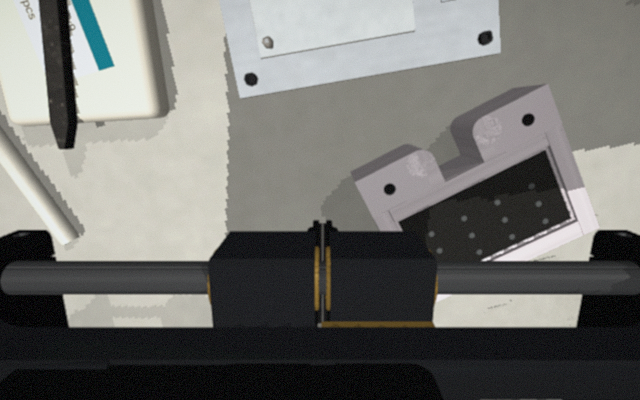

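```bash
cat >> h.py <<'E'
def nest2(c,pl,pr):
    n=cast(c,[pl,pr],36)[:,:2];d=n[0]-n[1];L=np.linalg.norm(d);d/=L;x=np.array([d[1],-d[0]])
    print("faceL,R",n.round(1).tolist(),"len",L.round(1),"centre",(n.mean(0)-46*x).round(1),"yaw",np.degrees(np.arctan2(x[1],x[0])).round(2))
E
python3 - <<'E'
from h import *
nest2(load("w6"),(355,180),(548,86))
E
```

```text
faceL,R [[543.9, 20.4], [577.8, -89.2]] len 114.7 centre [516.9 -48. ] yaw 17.18
```

Call:
jog_arm(deltas=[25,-1,-6,0,0,0,0,24,0,0,0,0,0,0,0,8.9,-1.5,0,0,0,0,0,8.9,-1.5,0,0,0,0,0,8.9,-1.5,0,0,0,0,0,8.9,-1.5,0,0,0,0,0,8.9,-1.5,0,0,0,0,0,8.9,-1.5,0,0,0,0])

```text
t: 6.48
eef_pos: [531.6, -23.7, 208.2]
tcp_rot: [-2.866, 1.56, 0.103]
ft_force: [1.4, 3.9, -1.4]
opening: 0.006
```

Run:
```python
from h import *
from cell import env
c=snap("wrist","w7");c=snap("scene","s7");zoom("s7",240,100,210,200,3)
s=env.state();print(R(s).round(3),s["eef_pos"],s["t"],s["ft_force"])
```

```text
[[ 0.011 -0.173 -0.985]
 [ 0.001 -0.985  0.173]
 [-1.    -0.003 -0.01 ]] [531.46750895 -23.98551808 208.12955926] 6.575 [ 0.76999507 -0.10124859  0.76945129]
```

View pics/w7.png

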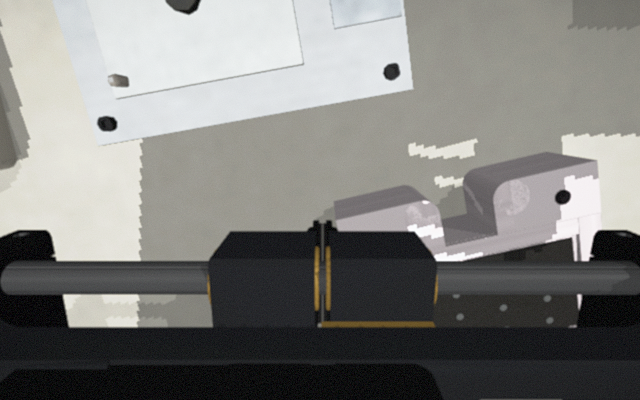

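View pics/s7z.png

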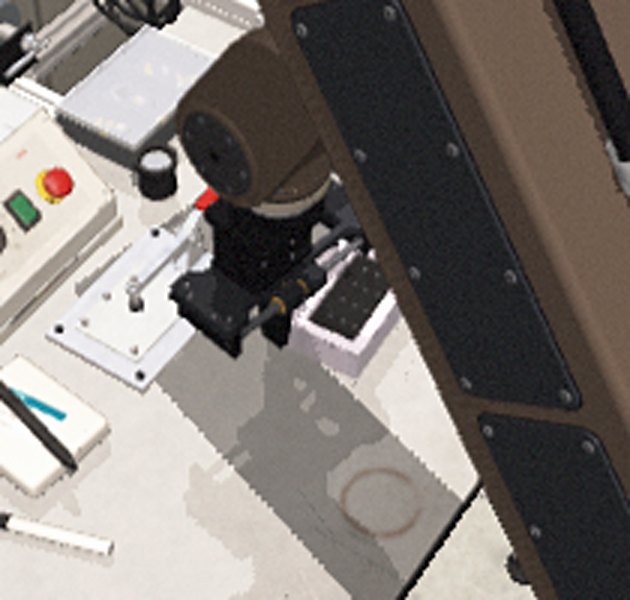

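Run:
```python
from h import *
zoom("w7",310,130,320,150,2.5)
```

```text
(no output)
```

View pics/w7z.png

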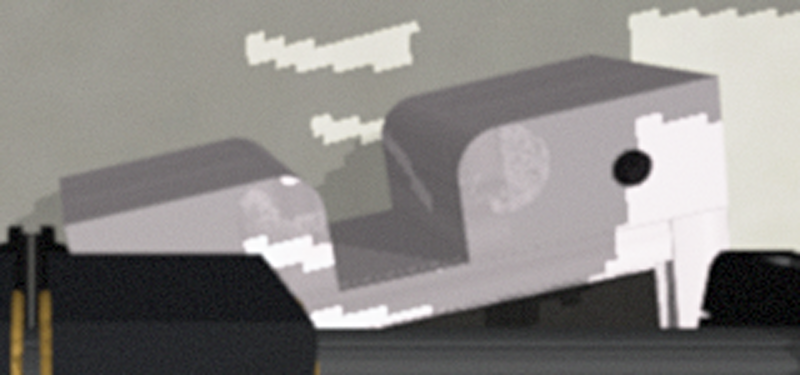

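Run:
```python
from h import *
nest2(load("w7"),(335.2,220.4),(597.6,161.2))
```

```text
faceL,R [[549.8, -30.3], [556.7, -146.0]] len 115.9 centre [507.3 -90.9] yaw 3.44
```

Call:
jog_arm(deltas=[-50,-10,0,0,0,0,0,0,-12,31,-0.1,-0.01,0,0.6,0,0,0,-0.185,0,0,0.6,0,0,0,-0.185,0,0,0.6,0,0,0,-0.185,0,0,0.6,0,0,0,-0.185,0,0,0.6,0,0,0,-0.185,0,0,0.6,0,0,0,-0.185,0,0,0.6,0,0,0,-0.185,0,0,0.6,0,0,0,-0.185,0,0,0.6])

```text
t: 7.82
eef_pos: [501.9, 2.9, 259.8]
tcp_rot: [-1.454, 1.567, 3.117]
ft_force: [0.2, 0.2, -0.8]
opening: 0.599
```

Run:
```python
from h import *
from cell import env
c=snap("wrist","w8");c=snap("top","t8");zoom("t8",230,110,230,200,3)
s=env.state();print(R(s).round(3),s["eef_pos"],s["t"],s["opening"],s["joints"].round(2))
```

```text
[[-0.004  0.99  -0.144]
 [ 0.    -0.144 -0.99 ]
 [-1.    -0.004  0.   ]] [501.94070499   2.92795236 259.7479385 ] 7.925 0.6022356570618357 [-0.13  0.53  2.   -0.    0.62  0.02]
```

View pics/w8.png

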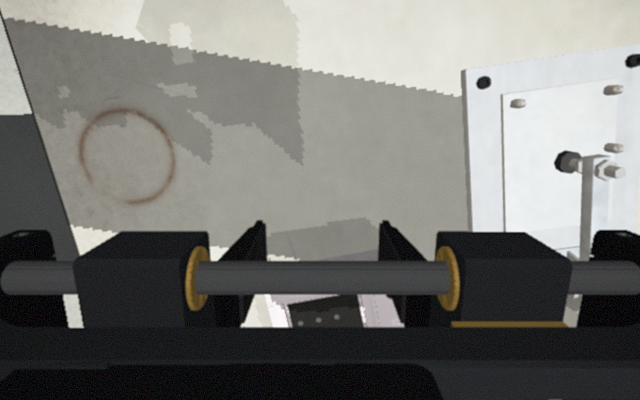

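View pics/t8z.png

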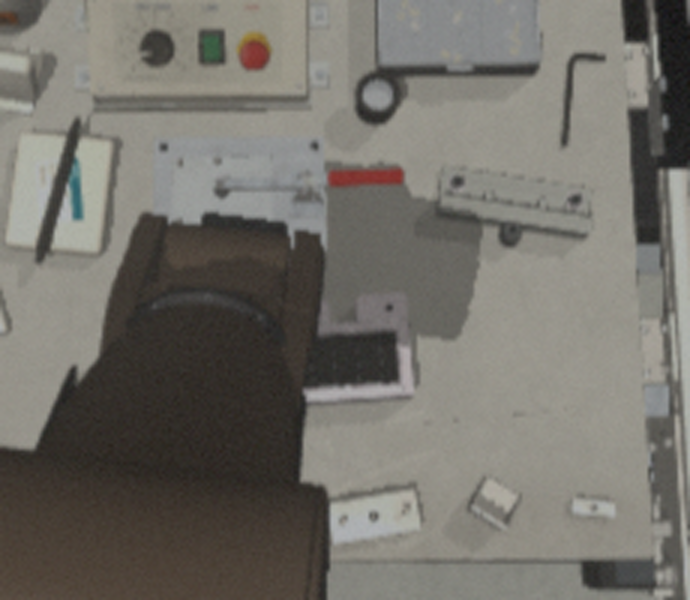

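Call:
jog_arm(deltas=[26,5,0,0.015,0,0,0.6,25,0,0,0,0,0,0.6,0,0,11,0,0,0,0.6,0,0,11,0,0,0,0.6,0,0,11,0,0,0,0.6,0,0,11,0,0,0,0.6,0,0,11,0,0,0,0.6,0,0,11,0,0,0,0.6,0,0,11,0,0,0,0.6,0,0,11,0,0,0,0.6])

```text
t: 9.18
eef_pos: [490.7, -90.3, 210.7]
tcp_rot: [0.98, 1.57, -0.768]
ft_force: [1.1, 4.3, -1.6]
opening: 0.599
```

Run:
```python
from h import *
from cell import env
c=snap("wrist","w9");c=snap("top","t9");zoom("t9",230,110,230,200,3)
s=env.state();print(R(s).round(3),s["eef_pos"],s["t"],s["opening"],s["ft_force"])
```

```text
[[ 0.001  0.984 -0.178]
 [-0.001 -0.178 -0.984]
 [-1.     0.001  0.001]] [490.71000678 -90.72237693 210.76317324] 9.275 0.5988866849872676 [ 0.17878041 -0.08908856 -0.17835255]
```

View pics/t9z.png

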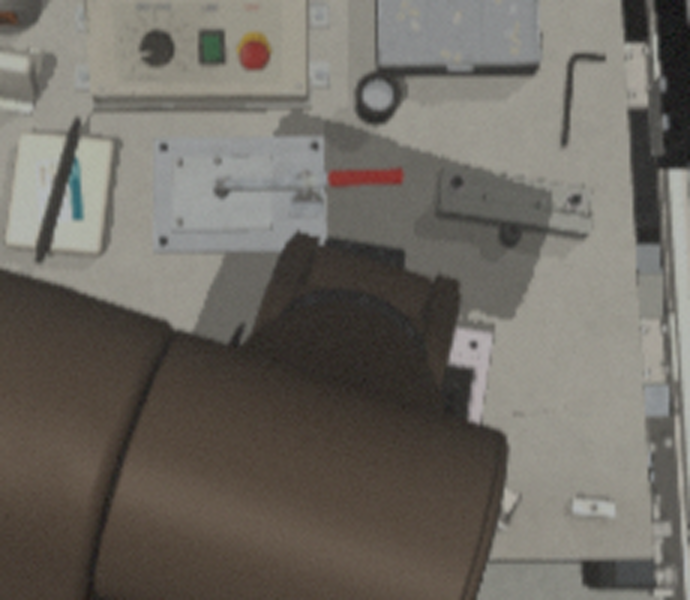

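Call:
jog_arm(deltas=[0,0,11,-0.015,0,0,0.6,0,0,11,0,0,0,0.6,0,0,11,0,0,0,0.6,0,0,11,0,0,0,0.6,0,0,8,0,0,0,0.6,0,0,0,0,0,0,0.6])

```text
t: 10.02
eef_pos: [481.3, -144.3, 210.8]
tcp_rot: [-0.745, 1.57, -2.481]
ft_force: [0.6, 0.2, -0.3]
opening: 0.598
```

Run:
```python
from h import *
from cell import env
c=snap("wrist","w10");c=snap("scene","s10");zoom("s10",240,100,260,200,3)
s=env.state();print(R(s).round(3),s["eef_pos"],s["t"],s["opening"],s["ft_force"])
```

```text
[[-0.     0.987 -0.163]
 [-0.    -0.163 -0.987]
 [-1.    -0.     0.   ]] [ 481.37315647 -143.85418127  210.84410395] 10.125 0.6029949592356266 [ 0.99061753 -1.30650915  0.24672074]
```

View pics/s10z.png

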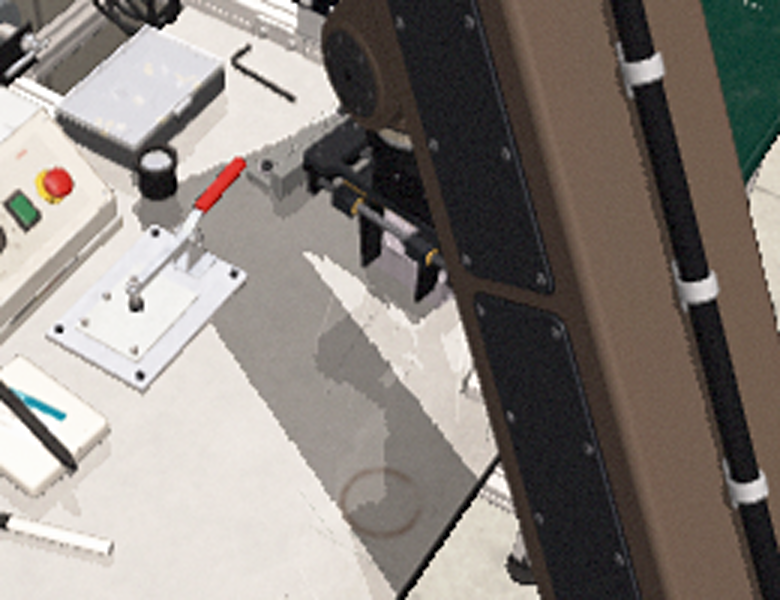

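View pics/w10.png

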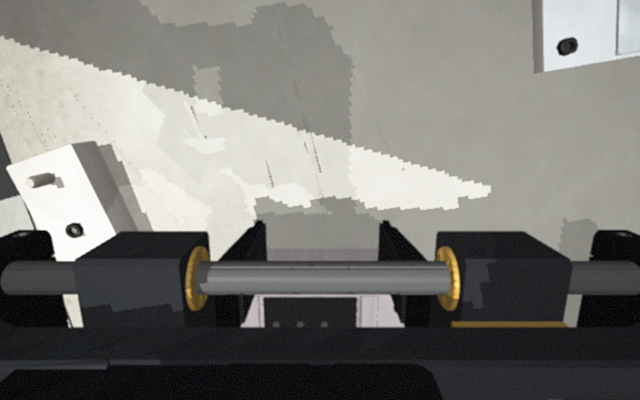

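Call:
jog_arm(deltas=[0,0,7,0,0,0,0.6,0,0,5,0,0,0,0.6,0,0,0,0,0,0,0.6,-30,0,-10,0,0,0,0.6,-60,0,-10,0.1,0,0,0.6,-60,-20,0,0.185,0,0,0.7,-60,-40,0,0.185,0,0,0.8,-40,0,0,0.185,0,0,0.8,0,0,0,0.185,0,0,0.8,0,0,0,0.185,0,0,0.8])

```text
t: 11.38
eef_pos: [431.2, -114.4, 460.2]
tcp_rot: [1.775, 1.567, -1.003]
ft_force: [0.2, -0.0, 0.6]
opening: 0.8
```

Run:
```python
from h import *
from cell import env
s=env.state();print(R(s).round(3),s["eef_pos"],s["t"],s["opening"],s["ft_force"])
```

```text
[[ 0.002  0.356 -0.935]
 [-0.003 -0.935 -0.356]
 [-1.     0.004 -0.001]] [ 431.17385327 -114.3825901   460.22190249] 11.375 0.8001109329907118 [ 0.17201514 -0.04310983  0.60717251]
```

Call:
jog_arm(deltas=[0,50,15,0,0,0,0.8,0,50,15,0,0,0,0.8,0,12,3,0.175,0,0,0.8,0,0,0,0.175,0,0,0.8,0,0,0,0.175,0,0,0.8])

```text
t: 12.0
eef_pos: [439.7, -234.4, 461.4]
tcp_rot: [2.263, 1.563, -1.057]
ft_force: [0.0, -0.5, 0.4]
opening: 0.799
```

Run:
```python
from h import *
from cell import env
c=snap("wrist","w11")
s=env.state();print(R(s).round(3),s["eef_pos"],s["t"],s["opening"],s["ft_force"])
```

```text
[[ 0.004 -0.187 -0.982]
 [-0.007 -0.982  0.186]
 [-1.     0.006 -0.005]] [ 439.73012786 -234.32585437  461.41346993] 12.05 0.7996647490839375 [-0.33397114 -0.15372482 -0.1728252 ]
```

View pics/w11.png

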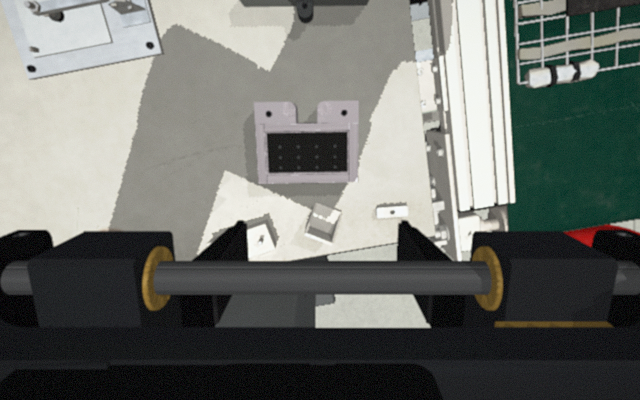

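Run:
```python
from h import *
zoom("w11",225,0,220,190,3)
```

```text
(no output)
```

View pics/w11z.png

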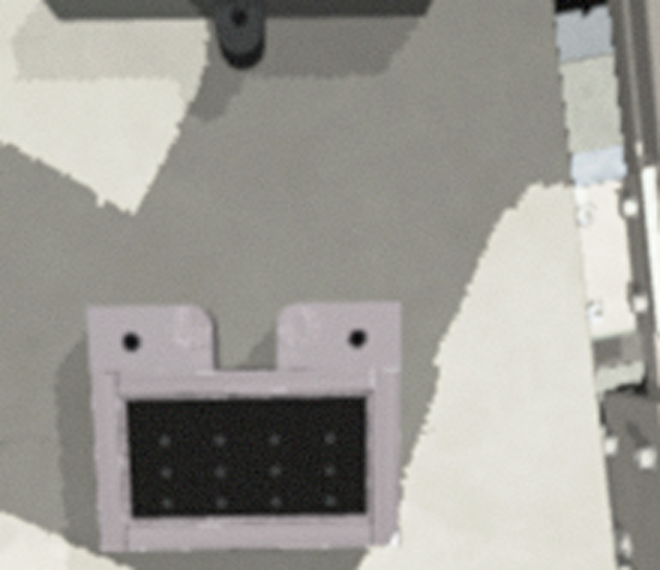

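Run:
```python
from h import *
c=load("w11");Z=lambda x,y:(225+x/3,y/3)
nest2(c,Z(87,307),Z(400,302))
print("slot",cast(c,[Z(216,340),Z(277,340)],36)[:,:2])
n=cast(c,[Z(103,550),Z(397,546)],36)[:,:2];print("rear",n, np.degrees(np.arctan2(*(n[1]-n[0])[::-1])))
f=cast(c,[Z(62,18),Z(428,15)],0)[:,:2];d=f[1]-f[0];print("fence",f,f.mean(0),np.linalg.norm(d),np.degrees(np.arctan2(d[1],d[0])))
print("key top edge L/R z26",cast(c,[Z(217,25),Z(265,25)],26)[:,:2],"bottom L/R z0",cast(c,[Z(222,55),Z(263,55)],0)[:,:2])
```

```text
faceL,R [[527.3, -174.0], [508.6, -287.8]] len 115.3 centre [ 472.6 -223.4] yaw -9.35
slot [[ 507.24323067 -218.46008904]
 [ 503.21529298 -240.73883217]]
rear [[ 437.12120777 -159.91903069]
 [ 418.27065707 -272.48599515]] -99.50658564807917
fence [[ 634.28922717 -181.85862454]
 [ 610.84330149 -318.35844376]] [ 622.56626433 -250.10853415] 138.4987800658868 -99.74631709180228
key top edge L/R z26 [[ 614.66812297 -239.39735326]
 [ 611.64332242 -256.24792653]] bottom L/R z0 [[ 610.96479753 -238.93349622]
 [ 608.20128216 -254.31856802]]
```

Run:
```python
from h import *
a=cv2.imread("pics/w11.png")[130:270,200:420];cv2.imwrite("pics/w11y.png",cv2.resize(a,None,fx=3.6,fy=3.6,interpolation=cv2.INTER_CUBIC))
```

```text
(no output)
```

View pics/w11y.png

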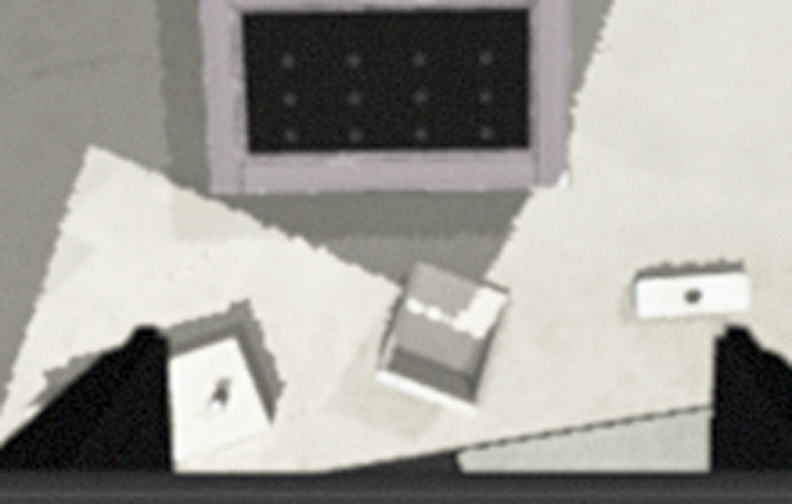

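Run:
```python
from h import *
c=load("w11");Z=lambda x,y:(200+x/3.6,130+y/3.6)
for n,p,z in [("brk near",(418,262),36),("brk near z0?",(418,262),0),("brk right",(508,292),36),("brk L",(378,378),20),("gauge near",(235,338),32),("gauge R",(272,415),32),("nutL",(635,270),8),("nutR",(748,262),8)]:
    P=cast(c,[Z(*p)],z)[0];print(n,P[:2].round(0),"u",(P@[.986,-.165,0]).round(0),"v",(P@[-.165,-.986,0]).round(0))
```

```text
brk near [ 402. -221.] u 433.0 v 151.0
brk near z0? [ 393. -219.] u 424.0 v 151.0
brk right [ 387. -248.] u 422.0 v 181.0
brk L [ 360. -198.] u 387.0 v 136.0
gauge near [ 386. -155.] u 407.0 v 89.0
gauge R [ 357. -162.] u 379.0 v 101.0
nutL [ 379. -294.] u 422.0 v 227.0
nutR [ 374. -333.] u 424.0 v 267.0
```

Call:
jog_arm(deltas=[0,-15,33,-0.023,-0.005,-0.006,0.87,60,0,0,0,0,0,0.87,60,0,0,0,0,0,0.87,50,0,0,0,0,0,0.87,0,0,0,0,0,0,0.87])

```text
t: 12.68
eef_pos: [409.6, -213.0, 289.1]
tcp_rot: [2.516, 1.564, -0.774]
ft_force: [0.0, -0.6, 0.6]
opening: 0.867
```

```bash
cat > st.py <<'E'
from h import *
from cell import env
import sys
for a in sys.argv[1:]:
    n,t=a.split(":");snap(n,t)
s=env.state();p=s["eef_pos"];M=R(s);tip=p+190*M[:,0]
print(M.round(4),"tcp",p.round(1),"tip",tip.round(1),"t",s["t"],s["opening"].round(3),s["ft_force"].round(1))
for nm,q in(("tcp",p),("tip",tip)):print(nm,"u",(q@[.986,-.165,0]).round(1),"v",(q@[-.165,-.986,0]).round(1))
print("yaw y",np.degrees(np.arctan2(M[1,1],M[0,1])).round(2))
E
python3 st.py wrist:w12
```

```text
Traceback (most recent call last):
  File "st.py", line 7, in <module>
    print(M.round(4),"tcp",p.round(1),"tip",tip.round(1),"t",s["t"],s["opening"].round(3),s["ft_force"].round(1))
                                                                    ^^^^^^^^^^^^^^^^^^
AttributeError: 'float' object has no attribute 'round'
```

View pics/w12.png

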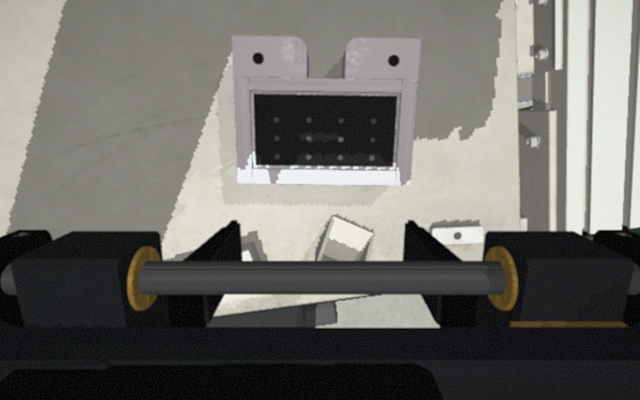

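```bash
sed -i 's/s\["opening"\].round(3)/round(s["opening"],3)/' st.py; python3 st.py
python3 - <<'E'
from h import *
c=load("w12");n=cast(c,[(237,184),(411,186)],36)[:,:2];d=n[1]-n[0];print(n,np.degrees(np.arctan2(d[1],d[0])),n@[.986,-.165],n@[-.165,-.986]); nest2(c,(233,36),(420,38))
E
```

```text
[[ 0.0072 -0.1485 -0.9889]
 [-0.0063 -0.9889  0.1485]
 [-1.      0.0052 -0.0081]] tcp [ 410.  -213.3  290.9] tip [ 411.3 -214.5  100.9] t 12.725 0.871 [-0.3  0.4 -0.3]
tcp u 439.4 v 142.6
tip u 441.0 v 143.6
yaw y -98.54
[[ 436.44692975 -158.31090645]
 [ 417.72694358 -273.55249214]] -99.2266061720799 [456.4579723  457.01492757] [ 84.08081035 200.79781156]
faceL,R [[527.2, -174.6], [509.2, -287.5]] len 114.3 centre [ 472.8 -223.8] yaw -9.06
```

Call:
jog_arm(deltas=[0,0,0,0.013,-0.008,-0.005,0.87,42,0,0,0,0,0,0.87,38,0,0,0,0,0,0.87,0,0,0,0,0,0,0.87])

```text
t: 13.22
eef_pos: [412.5, -214.8, 217.3]
tcp_rot: [2.675, 1.557, -0.628]
ft_force: [0.1, -0.1, 1.3]
opening: 0.867
```

```bash
python3 st.py wrist:w13 top:t13; python3 -c "
from h import *;zoom('t13',230,110,230,200,3)"
```

```text
[[ 0.0139 -0.1602 -0.987 ]
 [-0.01   -0.9871  0.1601]
 [-0.9999  0.0077 -0.0153]] tcp [ 412.7 -215.   218.9] tip [ 415.4 -216.9   29. ] t 13.325 0.869 [0.2 0.1 0.5]
tcp u 442.4 v 143.9
tip u 445.3 v 145.3
yaw y -99.22
```

View pics/w13.png

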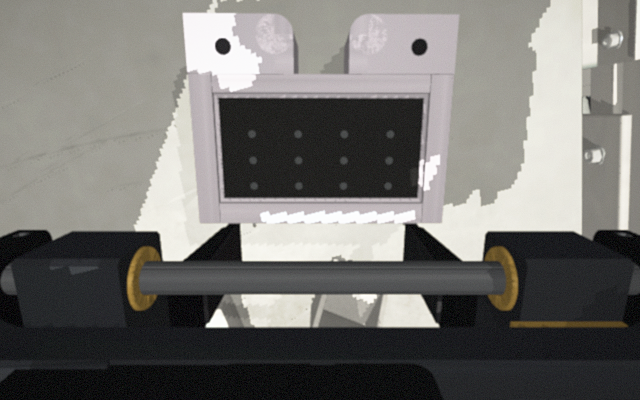

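Call:
jog_arm(deltas=[5,0,1,0,-0.015,-0.008,0.87,5,0,0,0,0,0,0.87,0,0,0,0,0,0,0.87])

```text
t: 13.7
eef_pos: [412.3, -215.1, 211.8]
tcp_rot: [2.784, 1.566, -0.518]
ft_force: [-0.1, -0.3, -0.1]
opening: 0.873
```

```bash
python3 st.py
```

```text
[[ 0.0039 -0.16   -0.9871]
 [-0.0022 -0.9871  0.16  ]
 [-1.      0.0016 -0.0042]] tcp [ 412.3 -215.1  211.8] tip [ 413.  -215.6   21.8] t 13.7 0.873 [-0.1 -0.3 -0.1]
tcp u 442.0 v 144.1
tip u 442.8 v 144.4
yaw y -99.21
```

Call:
jog_arm(deltas=[0,0,-10,0,0,0,0.87,0,0,-10,0,0,0,0.87,0,0,-10,0,0,0,0.87,0,0,-10,0,0,0,0.87,0,0,-10,0,0,0,0.87,0,0,-10,0,0,0,0.87,0,0,-8,0,0,0,0.87,0,0,0,0,0,0,0.87])

```text
t: 14.7
eef_pos: [479.1, -224.3, 211.8]
tcp_rot: [-0.333, 1.552, 2.649]
ft_force: [0.1, -0.1, -0.7]
opening: 0.869
```

```bash
python3 st.py wrist:w14;python3 -c "
from h import *;zoom('w14',120,0,400,260,2)"
```

```text
[[-0.0165 -0.1588 -0.9872]
 [ 0.0089 -0.9873  0.1586]
 [-0.9998 -0.0061  0.0177]] tcp [ 479.  -224.2  211.8] tip [ 475.8 -222.6   21.8] t 14.75 0.866 [ 0.5  0.9 -0.2]
tcp u 509.3 v 142.1
tip u 505.9 v 140.9
yaw y -99.13
```

View pics/w14z.png

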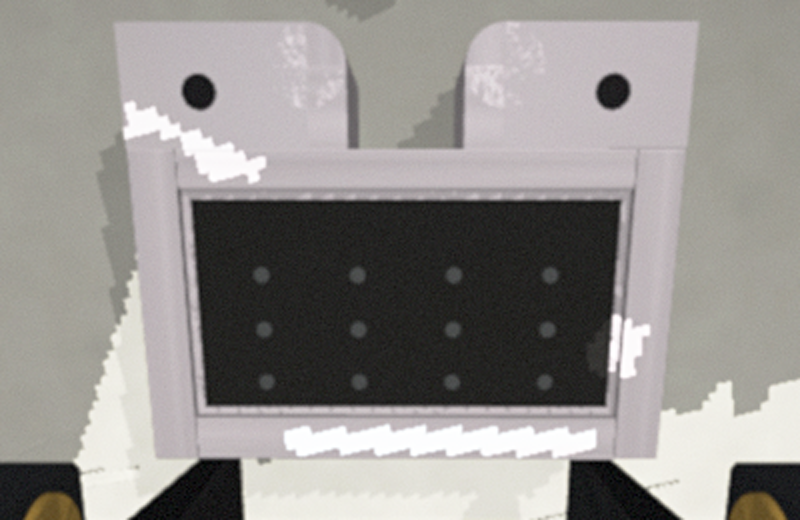

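Run:
```python
from h import *
c=load("w14");Z=lambda x,y:(120+x/2,y/2)
nest2(c,Z(114,23),Z(698,21))
for nm,p in(("slot",[Z(347,140),Z(463,140)]),("holes",[Z(199,91),Z(613,91)]),("rear",[Z(156,458),Z(656,458)])):
    q=cast(c,p,36)[:,:2];m=q.mean(0);print(nm,m,"u",m@[.986,-.165],"v",m@[-.165,-.986],np.degrees(np.arctan2(*(q[1]-q[0])[::-1])))
```

```text
faceL,R [[587.7, -180.3], [569.6, -294.5]] len 115.6 centre [ 533.2 -230.2] yaw -9.05
slot [ 556.82574028 -233.86476909] u 587.6178668123367 v 138.71441517559126 -99.16951725649497
holes [ 566.07580184 -235.47806176] u 597.0046208077704 v 138.7788615935957 -99.19466077320345
rear [ 488.34575173 -222.95673815] u 518.296773002372 v 139.25829477824382 -98.98381727161292
```

Call:
jog_arm(deltas=[0,1,-3,0.005,0.017,0.006,0.87,0,1.5,-6,0,0.003,0,0.87,0,1.5,-6,0,0.003,0,0.87,0,0,0,0,0,0,0.87])

```text
t: 15.25
eef_pos: [491.4, -229.2, 211.4]
tcp_rot: [-0.787, 1.566, 2.191]
ft_force: [-0.2, 0.1, -0.6]
opening: 0.87
```

```bash
python3 st.py wrist:w15;python3 -c "
from h import *;zoom('w15',120,0,400,260,2)"
```

```text
[[-0.0029 -0.1632 -0.9866]
 [ 0.0041 -0.9866  0.1632]
 [-1.     -0.0036  0.0035]] tcp [ 491.4 -229.2  211.4] tip [ 490.8 -228.4   21.4] t 15.3 0.869 [-0.2 -0.4  0.3]
tcp u 522.3 v 144.9
tip u 521.6 v 144.2
yaw y -99.39
```

View pics/w15z.png

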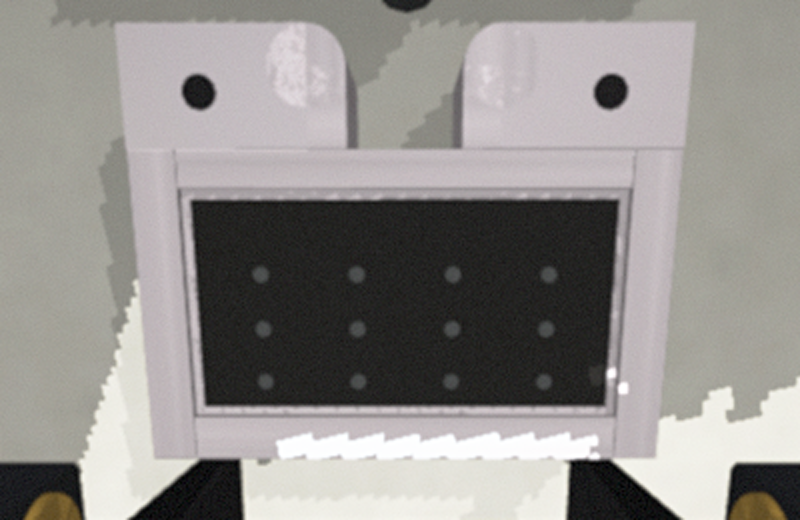

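Call:
jog_arm(deltas=[0,0.3,-7,0,0.004,0.001,0.87,0,0.3,-7,0,0.003,0.001,0.87,0,0.3,-7,0,0.003,0.001,0.87,0,0,0,0,0,0,0.87])

```text
t: 15.8
eef_pos: [510.2, -232.7, 211.3]
tcp_rot: [-0.943, 1.567, 2.035]
ft_force: [0.6, -0.1, -0.5]
opening: 0.87
```

```bash
python3 st.py wrist:w16;python3 -c "
from h import *;zoom('w16',120,0,400,260,2)"
```

```text
[[-0.0018 -0.1631 -0.9866]
 [ 0.0037 -0.9866  0.1631]
 [-1.     -0.0034  0.0024]] tcp [ 510.2 -232.7  211.3] tip [ 509.8 -232.    21.3] t 15.85 0.87 [0.1 0.1 0.4]
tcp u 541.4 v 145.2
tip u 541.0 v 144.6
yaw y -99.39
```

View pics/w16z.png

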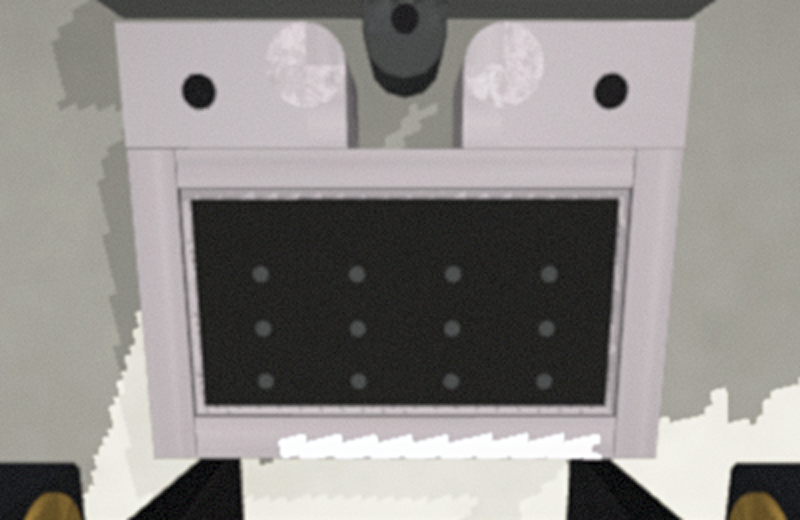

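Call:
jog_arm(deltas=[0,0,-5,0,0.003,0,0.87,0,0,-4,0,0.002,0,0.87,0,0,-3,0,0.002,0,0.87,0,0,0,0,0,0,0.87])

```text
t: 16.35
eef_pos: [519.8, -234.1, 211.1]
tcp_rot: [-0.901, 1.563, 2.076]
ft_force: [-0.3, 0.1, -0.3]
opening: 0.871
```

```bash
python3 st.py wrist:w17;python3 -c "
from h import *;zoom('w17',120,0,400,260,2)"
```

```text
[[-0.0035 -0.1633 -0.9866]
 [ 0.0067 -0.9866  0.1632]
 [-1.     -0.006   0.0046]] tcp [ 519.8 -234.   211.1] tip [ 519.2 -232.8   21.1] t 16.4 0.872 [-4.2  0.7  3.1]
tcp u 551.2 v 145.0
tip u 550.3 v 143.8
yaw y -99.4
```

View pics/w17z.png

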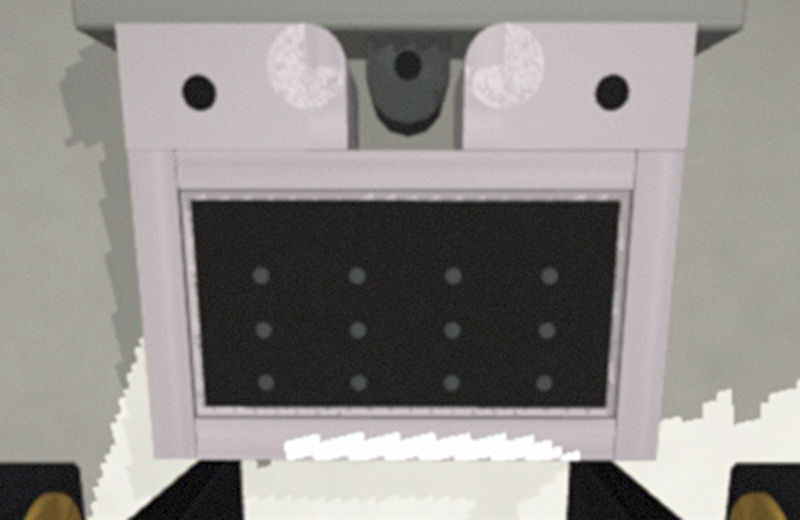

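Call:
jog_arm(deltas=[0,0,-2.5,0,0.002,0,0.87,0,0,-2.5,0,0.002,0,0.87,0,0,0,0,0,0,0.87])

```text
t: 16.77
eef_pos: [521.2, -234.6, 211.1]
tcp_rot: [-0.578, 1.555, 2.399]
ft_force: [0.2, 0.0, -0.1]
opening: 0.874
```

```bash
python3 st.py wrist:w18;python3 -c "
from h import *;zoom('w18',120,0,400,260,2)"
```

```text
[[-0.0114 -0.1639 -0.9864]
 [ 0.0106 -0.9864  0.1638]
 [-0.9999 -0.0086  0.013 ]] tcp [ 521.4 -234.6  211.1] tip [ 519.2 -232.6   21.1] t 16.825 0.87 [-5.2  0.4  2.2]
tcp u 552.8 v 145.3
tip u 550.3 v 143.7
yaw y -99.44
```

View pics/w18z.png

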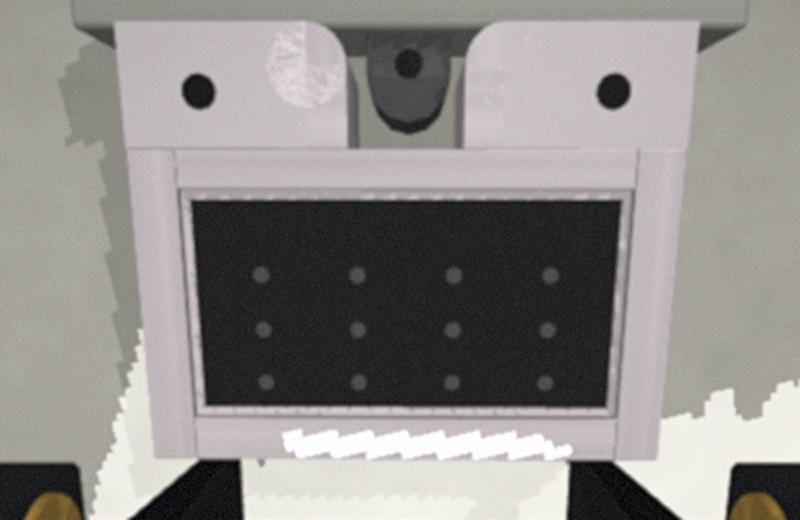

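Call:
jog_arm(deltas=[0,0,-4,0,0.012,0.008,0.87,0,0,-4,0,0.004,0,0.87,0,0,0,0,0,0,0.87])

```text
t: 17.2
eef_pos: [522.7, -234.2, 210.7]
tcp_rot: [-0.311, 1.547, 2.666]
ft_force: [-0.0, -0.1, -0.1]
opening: 0.875
```

```bash
python3 st.py wrist:w19;python3 -c "
from h import *;zoom('w19',120,0,400,260,2)"
```

```text
[[-0.0201 -0.1639 -0.9863]
 [ 0.0104 -0.9865  0.1637]
 [-0.9997 -0.0069  0.0215]] tcp [ 523.  -234.2  210.7] tip [ 519.1 -232.2   20.7] t 17.25 0.867 [-4.1  0.9 -0.5]
tcp u 554.3 v 144.6
tip u 550.2 v 143.3
yaw y -99.43
```

View pics/w19z.png

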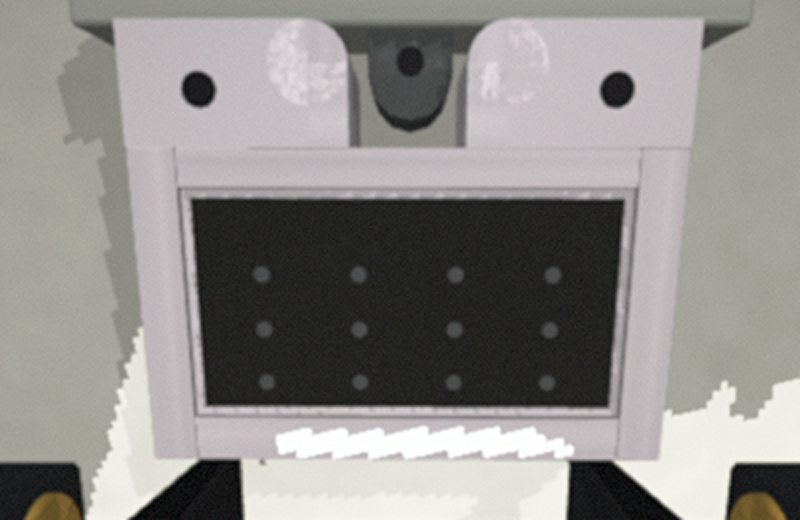

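Run:
```python
from h import *
a=cv2.imread("pics/w19.png")[0:80,230:430];cv2.imwrite("pics/w19y.png",cv2.resize(a,None,fx=4,fy=4,interpolation=cv2.INTER_CUBIC))
```

```text
(no output)
```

View pics/w19y.png

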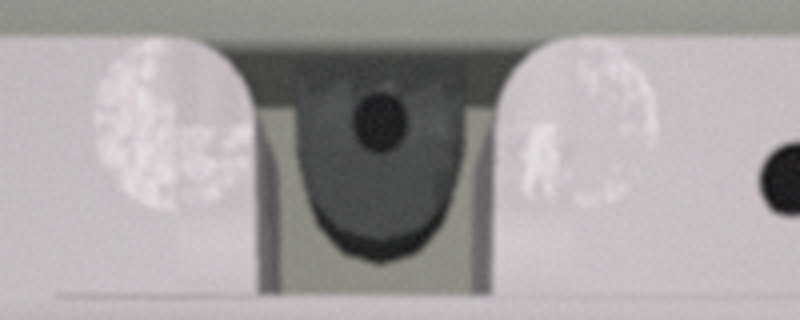

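Run:
```python
from h import *
c=load("w19")
for p,z in [((300,12.5),30),((360,12.5),30),((298,26.2),0),((352,26.2),0),((250,9.5),36),((400,9.3),36),((177,9.5),36),((471,9),36),((325,65.2),0),((325,57.5),26)]:
    q=cast(c,[p],z)[0];print(p,z,q[:2].round(1),"u",(q@[.986,-.165,0]).round(1),"v",(q@[-.165,-.986,0]).round(1))
```

```text
(300, 12.5) 30 [ 623.5 -238.5] u 654.1 v 132.3
(360, 12.5) 30 [ 619.4 -262.6] u 654.1 v 156.8
(298, 26.2) 0 [ 624.5 -235.6] u 654.6 v 129.3
(352, 26.2) 0 [ 620.1 -261.7] u 654.6 v 155.7
(250, 9.5) 36 [ 626.4 -219.5] u 653.9 v 113.1
(400, 9.3) 36 [ 616.7 -277.5] u 653.9 v 171.8
(177, 9.5) 36 [ 631.2 -191.2] u 653.9 v 84.4
(471, 9) 36 [ 612.2 -304.8] u 654.0 v 199.5
(325, 65.2) 0 [ 604.5 -245.7] u 636.6 v 142.6
(325, 57.5) 26 [ 605.2 -245.9] u 637.3 v 142.6
```

Call:
jog_arm(deltas=[0,0,-3,0,0.025,0.01,0.87,0,0,-6,0,0.015,0,0.87])

```text
t: 17.5
eef_pos: [522.9, -233.1, 209.7]
tcp_rot: [-0.342, 1.553, 2.636]
ft_force: [-58.3, -6.6, 37.9]
opening: 0.868
```

```bash
python3 st.py wrist:w20
python3 - <<'E'
from h import *
a=cv2.imread("pics/w20.png")[0:100,160:490];cv2.imwrite("pics/w20y.png",cv2.resize(a,None,fx=2.4,fy=2.4,interpolation=cv2.INTER_CUBIC))
E
```

```text
[[-0.0162 -0.1634 -0.9864]
 [ 0.0094 -0.9865  0.1632]
 [-0.9998 -0.0067  0.0175]] tcp [ 522.9 -233.2  209.7] tip [ 519.8 -231.4   19.7] t 17.55 0.87 [-51.3   0.9  32.5]
tcp u 554.1 v 143.6
tip u 550.7 v 142.4
yaw y -99.4
```

View pics/w20y.png

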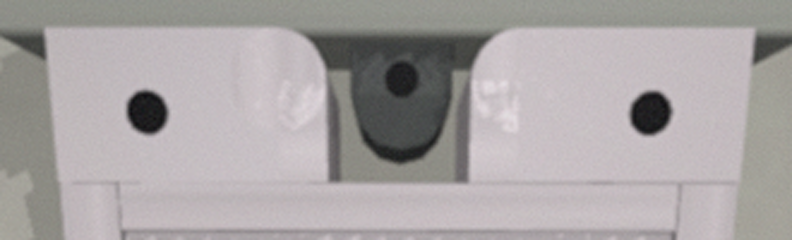

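Call:
jog_arm(deltas=[0,0,3,0,0,0,0.87,0,0,8,0,0,0,0.87,0,0,12,0,0,0,0.87,-50,0,0,0,0,0,0.87,-60,0,10,0,0.01,0,0.87,-60,0,10,0,0,0,0.87,-60,0,0,0,0,0,0.87,0,0,0,0,0,0,0.87])

```text
t: 18.55
eef_pos: [480.2, -227.3, 446.5]
tcp_rot: [-1.408, 1.566, 1.571]
ft_force: [0.3, -1.0, -0.9]
opening: 0.87
```

```bash
python3 st.py wrist:w21 scene:s21
python3 - <<'E'
from h import *
a=cv2.imread("pics/w21.png")[0:230,200:520];cv2.imwrite("pics/w21z.png",cv2.resize(a,None,fx=2.5,fy=2.5,interpolation=cv2.INTER_CUBIC))
E
```

```text
[[-0.0063 -0.1623 -0.9867]
 [ 0.0089 -0.9867  0.1622]
 [-0.9999 -0.0078  0.0077]] tcp [ 480.1 -227.2  442.3] tip [ 478.9 -225.5  252.3] t 18.65 0.873 [-0.7  0.3 -1.1]
tcp u 510.8 v 144.8
tip u 509.4 v 143.3
yaw y -99.34
```

View pics/w21z.png

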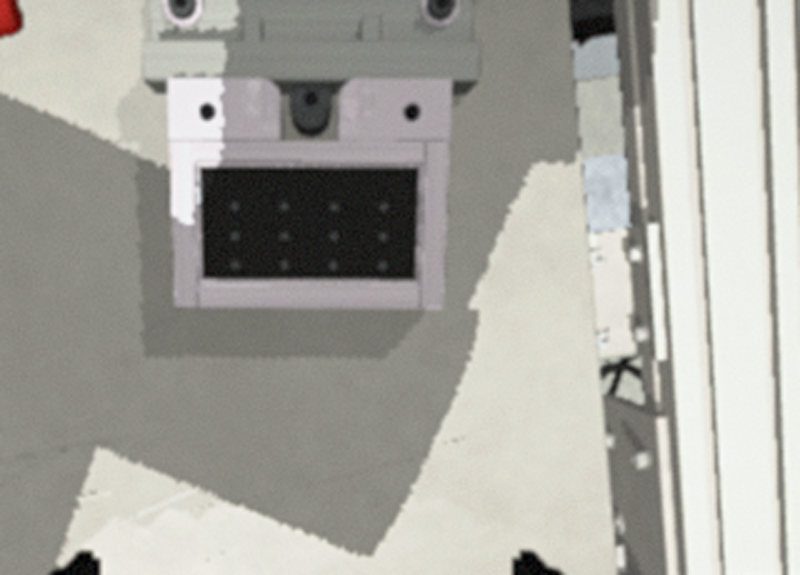

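View pics/s21.png

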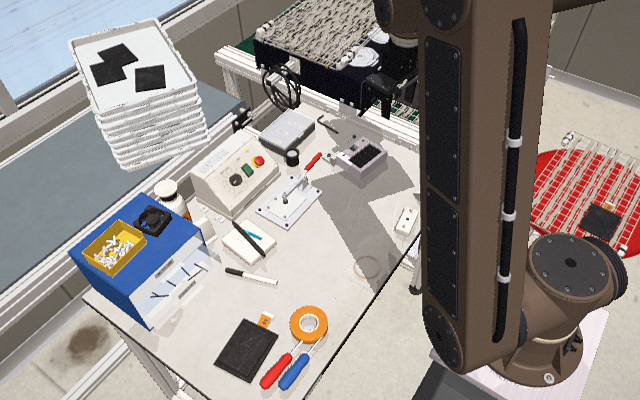

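Call:
jog_arm(deltas=[0,0,-40,0,0,0,0.87,0,0,-38,0,0,0,0.87,20,0,0,0,0,0,0.87,0,0,0,0,0,0,0.87])

```text
t: 19.15
eef_pos: [558.9, -239.8, 412.9]
tcp_rot: [-0.588, 1.55, 2.391]
ft_force: [-0.1, 0.4, 0.5]
opening: 0.876
```

```bash
python3 st.py wrist:w22 top:t22
python3 - <<'E'
from h import *
print(load("w22")["world_from_camera"][:3,3])
a=cv2.imread("pics/w22.png")[60:230,200:460];cv2.imwrite("pics/w22z.png",cv2.resize(a,None,fx=3,fy=3,interpolation=cv2.INTER_CUBIC))
zoom("t22",230,110,230,200,3)
E
```

```text
[[-0.0122 -0.1625 -0.9866]
 [ 0.0126 -0.9867  0.1624]
 [-0.9998 -0.0104  0.0141]] tcp [ 558.9 -240.   415.2] tip [ 556.6 -237.6  225.3] t 19.25 0.868 [ 0.7 -0.1 -0. ]
tcp u 590.7 v 144.4
tip u 588.0 v 142.5
yaw y -99.35
[ 623.5942508  -248.42680497  391.45100674]
```

View pics/w22z.png

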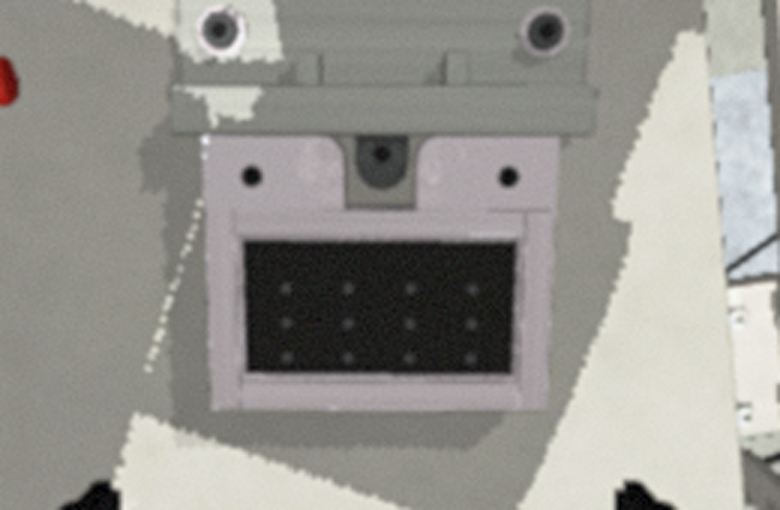

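View pics/t22z.png

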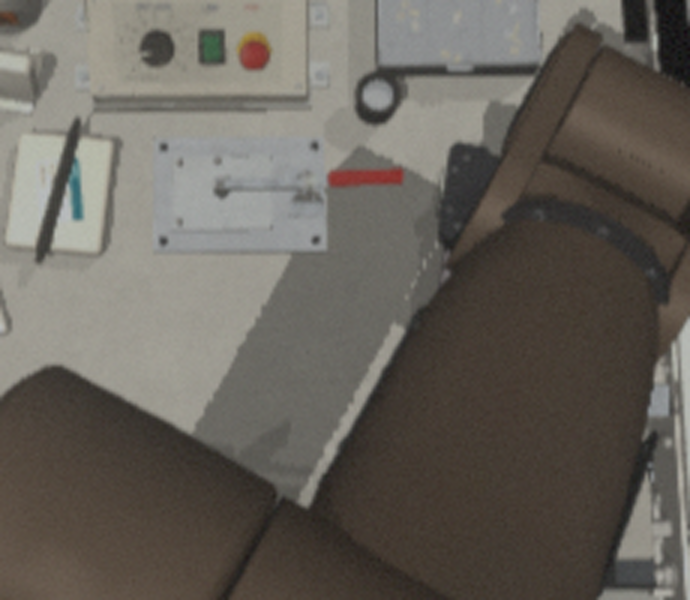

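Call:
jog_arm(deltas=[-30,0,50,0,0,0,0.87,0,0,50,0,0,0,0.87,0,0,50,0,0,0,0.87,0,0,0,0,0,0,0.87])

```text
t: 19.75
eef_pos: [406.5, -215.0, 449.0]
tcp_rot: [-0.639, 1.555, 2.34]
ft_force: [1.0, -0.6, 0.7]
opening: 0.872
```

```bash
python3 st.py wrist:w23
```

```text
[[-0.01   -0.1624 -0.9867]
 [ 0.0107 -0.9867  0.1623]
 [-0.9999 -0.009   0.0116]] tcp [ 407.8 -215.5  449. ] tip [ 405.9 -213.5  259. ] t 19.8 0.87 [ 1.1 -1.1  0.3]
tcp u 437.6 v 145.2
tip u 435.4 v 143.5
yaw y -99.35
```

View pics/w23.png

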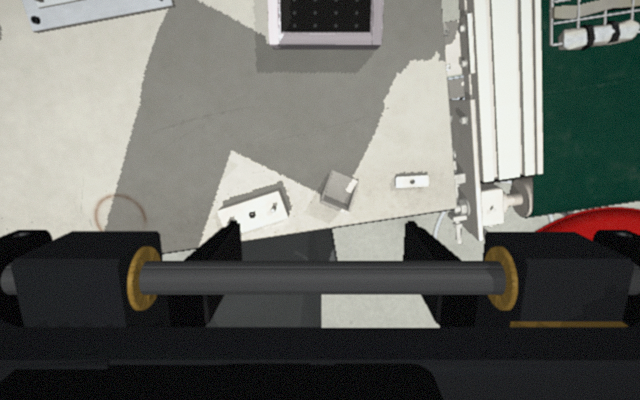

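Run:
```python
from h import *
c=load("w23");print(cast(c,[(333,169),(358,178)],36)[:,:2], cast(c,[(279,186)],32)[:,:2],cast(c,[(394,175),(428,174)],8)[:,:2])
from cell import env
print(env.job_done())
```

```text
[[ 401.4193914  -220.47040546]
 [ 386.76857592 -246.63113066]] [[ 391.16276871 -156.3368268 ]] [[ 377.43757361 -291.43027459]
 [ 372.11533742 -331.73970471]]
the job is handed in; nothing more can be done
None
```

The nest is seated on the fence and I handed the job in at about 20 s. Its slot is on the key and its slotted face sits against the wall.

**What I did:** I turned the nest by about −76° with closed fingertips. I pushed first at the outer end of the slotted face, then at the corner of the neighbouring face. Next I squared it and lined it up sideways with two fingers on its +y face. Last, I slid it straight home with two fingers on the rear face. It stayed flat on the bench throughout.

**Last checks:**
- **Seating:** The fingertips stopped advancing and the final push read about 58 N at the wrist, from the fence pushing back. The limit is 120 N.
- **Flushness:** In the last close picture before that final push, the nest face measured within about 1 mm of the fence face, equally at both ends. The overhead picture after backing off shows no gap along the seam. The nest's top edge partly hides the joint, so sub-millimetre flushness rests on that push.
- **Key:** It sat about 1 mm off the slot's middle, inside the 3 mm of play each side.
- **Bystanders:** The corner bracket and nut plate measured within about 3 mm of their earlier positions. The gauge block's corner read about 5 mm different, but that corner was hard to pick out in the first picture. The force readings were near zero when the fingers came down beside these parts. The other bystanders look unmoved in the pictures, but I did not measure them.

At hand-in the arm was raised, with the fingertips about 260 mm above the bench and touching nothing.

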